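# Restock the seasoning rack and latch its keeper bar

### The job

Swing the rack's keeper bar well out of the way, move every empty grey tube with a black cap from the rack into the steel bin, and lay every full orange tube from the bin into a V rest of the rack, one to a rest, settled level in both pairs of arms with its cap clear of them. With all of that done, swing the keeper bar over the tubes until it clicks fully home past its detent. Leave the things standing around where they are.

Things in the scene. Friction and masses are not known exactly. Their poses are not given: they have to be found in the camera images.
- fresh_1: a full seasoning tube 104 mm long: round body 28 mm across and 88 mm long with a 29 mm square, 16 mm long cap at its +x end; 90 g, rigid. Origin at its centre (mid-length, on its axis), x axis along its length towards the cap. Orange body with a paper band and a yellow cap. At the start it lies loose in the bin; it may be absent
- fresh_2: a full seasoning tube 104 mm long: round body 28 mm across and 88 mm long with a 29 mm square, 16 mm long cap at its +x end; 90 g, rigid. Origin at its centre (mid-length, on its axis), x axis along its length towards the cap. Orange body with a paper band and a yellow cap. At the start it lies loose in the bin; it may be absent
- fresh_3: a full seasoning tube 104 mm long: round body 28 mm across and 88 mm long with a 29 mm square, 16 mm long cap at its +x end; 90 g, rigid. Origin at its centre (mid-length, on its axis), x axis along its length towards the cap. Orange body with a paper band and a yellow cap. At the start it lies loose in the bin; it may be absent
- spent_a: an empty seasoning tube 104 mm long: round body 28 mm across and 88 mm long with a 29 mm square, 16 mm long cap at its +x end; 90 g, rigid. Origin at its centre (mid-length, on its axis), x axis along its length towards the cap. Plain grey body and a black cap. At the start it lies in one of the rack's rests; it may be absent
- spent_b: an empty seasoning tube 104 mm long: round body 28 mm across and 88 mm long with a 29 mm square, 16 mm long cap at its +x end; 90 g, rigid. Origin at its centre (mid-length, on its axis), x axis along its length towards the cap. Plain grey body and a black cap. At the start it lies in one of the rack's rests; it may be absent
- rest_1 (a point): first (farthest from the keeper hinge) of the rack's three V rests: where the centre of a settled tube lies, 36 mm above the worktop; the tube lies along its x axis, cap either way round. Two pairs of 45-degree arms, 6 mm thick, stand 17 to 23 mm to either side of it along x (34 mm gap for fingers between). The cap must hang clear of the arms: the centre may be up to about 12 mm off along x
- rest_2 (a point): middle of the rack's three V rests: where the centre of a settled tube lies, 36 mm above the worktop; the tube lies along its x axis, cap either way round. Two pairs of 45-degree arms, 6 mm thick, stand 17 to 23 mm to either side of it along x (34 mm gap for fingers between). The cap must hang clear of the arms: the centre may be up to about 12 mm off along x
- rest_3 (a point): third (next to the keeper hinge) of the rack's three V rests: where the centre of a settled tube lies, 36 mm above the worktop; the tube lies along its x axis, cap either way round. Two pairs of 45-degree arms, 6 mm thick, stand 17 to 23 mm to either side of it along x (34 mm gap for fingers between). The cap must hang clear of the arms: the centre may be up to about 12 mm off along x
- rack: the seasoning rack, fixed to the worktop: steel base plate 100 x 310 x 6 mm (x, y), origin at the centre of its underside, z axis up. Rests at y = -62, 0, +62 mm. The hinge post (24 mm across, top at 60 mm) stands at y = +130 mm, the catch block (with end stop, 68 mm high) at y = -135 mm
- keeper (a joint): angle of the keeper bar about its upright hinge: 0 = shut, the bar along the rack's y over the middle of all rests; it grows as the bar swings level towards the rack's -x side (to the robot), at most 1.9. It stays where left (about 1 N at the knob moves it); a sprung detent resists from 0.07 to 0.035 rad with 5 to 9 N at the knob either way, then the bar goes home to a stop at 0
- keeper_grip (a point): centre, at half height, of the upright round red knob on the keeper bar, 18 mm across, 30 mm tall (68 to 98 mm above the worktop), 130 mm from the hinge axis
- keeper_hinge (a point): The keeper is a flat aluminium bar 14 mm wide, 280 mm long from the hinge, 60 to 68 mm above the worktop, 10 mm clear above settled tubes. This is the point on the upright hinge axis of the keeper bar, at bar height (64 mm above the worktop)
- bin: open steel bin fixed to the worktop, 246 x 286 mm outside (x, y) and 40 mm high, walls and floor 3 mm. Origin at the centre of its underside, z axis up. Tubes lie on its floor, centre about 18 mm above the worktop, roughly along its x, near x = +-60, y = +-60 mm. Glass cabinet doors hang over the far side of the worktop, from world x = 0.72 m on and 0.33 m up: carry tubes low
- salt_dredger: bystander: white salt shaker, 68 mm across, 115 mm high, origin under its centre
- sauce_tub_0: bystander: small lidded dip tub, 66 x 73 x 37 mm, origin under its centre
- steel_pot_0: bystander: small steel ramekin, 67 mm across, 52 mm high, origin under its centre
- tin_1: bystander: small green food tin, 57 mm across, 72 mm high, origin under its centre
There are look-alikes about, which are no part of the job. Leave any blue look-alike of the fresh_3 alone.

How it is judged (in metres and radians):
On the way:
1. every full tube lies settled in a rest and every empty one in the bin while the keeper bar is still swung out (more than 0.5 rad) (((distance between fresh_1 and rest_1 below 0.015 m and angle between the x axis of fresh_1 and the x axis of rest_1, either way round below 0.12 rad and z of fresh_1 in the frame of rest_1 between -0.006 and 0.006 m) or (distance between fresh_1 and rest_2 below 0.015 m and angle between the x axis of fresh_1 and the x axis of rest_2, either way round below 0.12 rad and z of fresh_1 in the frame of rest_2 between -0.006 and 0.006 m) or (distance between fresh_1 and rest_3 below 0.015 m and angle between the x axis of fresh_1 and the x axis of rest_3, either way round below 0.12 rad and z of fresh_1 in the frame of rest_3 between -0.006 and 0.006 m)) and linear speed of each of fresh_1, fresh_2, fresh_3, spent_a, spent_b below 0.05 m/s and ((distance between fresh_2 and rest_1 below 0.015 m and angle between the x axis of fresh_2 and the x axis of rest_1, either way round below 0.12 rad and z of fresh_2 in the frame of rest_1 between -0.006 and 0.006 m) or (distance between fresh_2 and rest_2 below 0.015 m and angle between the x axis of fresh_2 and the x axis of rest_2, either way round below 0.12 rad and z of fresh_2 in the frame of rest_2 between -0.006 and 0.006 m) or (distance between fresh_2 and rest_3 below 0.015 m and angle between the x axis of fresh_2 and the x axis of rest_3, either way round below 0.12 rad and z of fresh_2 in the frame of rest_3 between -0.006 and 0.006 m)) and ((distance between fresh_3 and rest_1 below 0.015 m and angle between the x axis of fresh_3 and the x axis of rest_1, either way round below 0.12 rad and z of fresh_3 in the frame of rest_1 between -0.006 and 0.006 m) or (distance between fresh_3 and rest_2 below 0.015 m and angle between the x axis of fresh_3 and the x axis of rest_2, either way round below 0.12 rad and z of fresh_3 in the frame of rest_2 between -0.006 and 0.006 m) or (distance between fresh_3 and rest_3 below 0.015 m and angle between the x axis of fresh_3 and the x axis of rest_3, either way round below 0.12 rad and z of fresh_3 in the frame of rest_3 between -0.006 and 0.006 m)) and x of spent_a in the frame of bin between -0.115 and 0.115 m and y of spent_a in the frame of bin between -0.135 and 0.135 m and z of each of spent_a, spent_b in the frame of bin below 0.032 m and x of spent_b in the frame of bin between -0.115 and 0.115 m and y of spent_b in the frame of bin between -0.135 and 0.135 m and value of joint keeper above 0.5 rad), for 0.2 s.
At the end, for the whole second after the job is handed in: Every full tube is at rest with its centre within 15 mm of a rest's point, within 6 mm of its height and within 0.12 rad of its direction; every empty tube is at rest on the floor of the bin (centre less than 32 mm above the worktop); the keeper bar is past its detent and still (below 0.03 rad) (((distance between fresh_1 and rest_1 below 0.015 m and angle between the x axis of fresh_1 and the x axis of rest_1, either way round below 0.12 rad and z of fresh_1 in the frame of rest_1 between -0.006 and 0.006 m) or (distance between fresh_1 and rest_2 below 0.015 m and angle between the x axis of fresh_1 and the x axis of rest_2, either way round below 0.12 rad and z of fresh_1 in the frame of rest_2 between -0.006 and 0.006 m) or (distance between fresh_1 and rest_3 below 0.015 m and angle between the x axis of fresh_1 and the x axis of rest_3, either way round below 0.12 rad and z of fresh_1 in the frame of rest_3 between -0.006 and 0.006 m)) and linear speed of each of fresh_1, fresh_2, fresh_3, spent_a, spent_b below 0.05 m/s and ((distance between fresh_2 and rest_1 below 0.015 m and angle between the x axis of fresh_2 and the x axis of rest_1, either way round below 0.12 rad and z of fresh_2 in the frame of rest_1 between -0.006 and 0.006 m) or (distance between fresh_2 and rest_2 below 0.015 m and angle between the x axis of fresh_2 and the x axis of rest_2, either way round below 0.12 rad and z of fresh_2 in the frame of rest_2 between -0.006 and 0.006 m) or (distance between fresh_2 and rest_3 below 0.015 m and angle between the x axis of fresh_2 and the x axis of rest_3, either way round below 0.12 rad and z of fresh_2 in the frame of rest_3 between -0.006 and 0.006 m)) and ((distance between fresh_3 and rest_1 below 0.015 m and angle between the x axis of fresh_3 and the x axis of rest_1, either way round below 0.12 rad and z of fresh_3 in the frame of rest_1 between -0.006 and 0.006 m) or (distance between fresh_3 and rest_2 below 0.015 m and angle between the x axis of fresh_3 and the x axis of rest_2, either way round below 0.12 rad and z of fresh_3 in the frame of rest_2 between -0.006 and 0.006 m) or (distance between fresh_3 and rest_3 below 0.015 m and angle between the x axis of fresh_3 and the x axis of rest_3, either way round below 0.12 rad and z of fresh_3 in the frame of rest_3 between -0.006 and 0.006 m)) and x of spent_a in the frame of bin between -0.115 and 0.115 m and y of spent_a in the frame of bin between -0.135 and 0.135 m and z of each of spent_a, spent_b in the frame of bin below 0.032 m and x of spent_b in the frame of bin between -0.115 and 0.115 m and y of spent_b in the frame of bin between -0.135 and 0.135 m and value of joint keeper below 0.03 rad and velocity of joint keeper between -0.05 and 0.05 rad/s); the robot touches nothing.
It fails at once if the salt shaker is moved by more than 30 mm (distance of salt_dredger from where it was at the start of the episode above 0.03 m).
It fails at once if the dip tub is moved by more than 30 mm (distance of sauce_tub_0 from where it was at the start of the episode above 0.03 m).
It fails at once if the steel ramekin is moved by more than 30 mm (distance of steel_pot_0 from where it was at the start of the episode above 0.03 m).
It fails at once if the green tin is moved by more than 30 mm (distance of tin_1 from where it was at the start of the episode above 0.03 m).
Of fresh_1, fresh_2, fresh_3 only 2 to 3 are there at a start; the rules pass over those that are not, and their reading is None.
Of spent_a, spent_b only 1 to 2 are there at a start; the rules pass over those that are not, and their reading is None.
At some moment in a run one of fresh_1, fresh_2, fresh_3, spent_a, spent_b may be knocked a few centimetres aside while the robot is not near it.
It also fails if it takes over 210 s, if anything falls off the work surface, if the arm or the gripper's body presses on something with over 40 N, if the wrist force passes 120 N, or if a joint passes its speed limit or range.

### The arm

A 6-joint arm with a two-finger parallel gripper is mounted at the origin on a cart in front of the work surface, level with it; the furniture and walls round the work are solid. World frame = base frame: x ahead of the robot, y to its left, z up, the work surface at z = 0. Lengths are in m, angles in degrees, forces in N, time in s.
With the tool pointing down it reaches from about 0.4 to 0.825 m from the base axis. Payload 7 kg.
Tool frame: the origin (TCP) lies midway between the tips of the shut fingers; the grasp point (between the pads) lies 19 mm behind it; y points along the fingers, z is the direction in which the jaws open and shut, and the axes are right-handed (so a half turn about y gives the same grasp; the last joint's range is limited). The gripper opens to 88 mm and grips with 3 to 60 N. Pads are 19 mm wide; open, the fingers measure 130 mm over their backs; the gripper's body (78 mm by 193 mm) begins 47 mm behind the grasp point.
Start: joints at [88.184, 20.546, 0.682, 0, -70.136, -16.507], TCP at [0.212, 0.641, 0.201] pointing down, gripper open.
Joint ranges: [-176.03, 176.03], [-82.01, 121.73], [-58.28, 71.71], [-173.87, 95.51], [-174.79, -0.11], [-173.66, 173.66]. Speed limits (degrees/s): [136.94, 136.94, 172.46, 180, 180, 180].

### API

Orientations are given as [roll, pitch, yaw] about the fixed x, y, z axes, in that order (R = Rz(yaw) Ry(pitch) Rx(roll)).
In Python, from plant import ctrl gives the robot as it stands.
- The arm moves only by the tool step_arm, never from a script. Its argument "rows" is a list that holds one entry, the list of rows, each a list of 7 numbers: the gripper command: -1 is shut, 1 is fully open, values between are in proportion, then the shift along the world's x, y, z in cm, then the turn, a rotation vector about the world's x, y, z in degrees. In form: [[[fingers, tx, ty, tz, rx, ry, rz], ...]]. A call has 1 to 12 rows; each row shifts and turns the commanded pose from where the row before left it; what a row does not reach is not made up. A row lasts 1/8 s, in which the tool goes at most 62.5 mm and 10.7 degrees, less where a joint would pass 70% of its speed; a pose out of reach is approached as far as the arm can. A call is refused whole if a number of a shift passes 6.25 or a number of a turn 10.7, either way. A call with a gripper value outside its range is refused whole. The fingers move at their own pace and stop on an object; the grip force is fixed at half the most. Time passes only in rows, so rows that do not move let the fingers close. It gives the time, the measured TCP pose, the force and the opening at its end, in the units of the state.
- ctrl.get_obs(): the state, without advancing time (a new reading comes with each control period).
- ctrl.snapshot(name): name is "scene" or "side" or "wrist"; returns the picture (480x640x3 uint8, blue, green, red); there is no depth.
- ctrl.camera_params(name): a dict with "vertical_fov" (degrees; the focal length in pixels is half the picture's height over the tangent of half this angle, whatever the lens; pixels are square), "cx", "cy" (the principal point, pixels), "rvec" (rotation vector, rad) and "tvec" (3), from world to camera coordinates, as OpenCV has them. Camera axes: x right, y down, z forward; pixel columns grow to the right and rows downward; lengths in m; the calibration is good to about 2 mm. A picture is of the moment at which its call begins: read the wrist's pose just before it. camera_params takes no time and is no camera call; for the wrist camera it gives the pose at the moment of the call.
- ctrl.close_job(): hands the job in, once; it reports no verdict.
The state is a dict: "clock": time; "joint_pos": joint angles; "qvel": joint speeds; "tau": joint torques, N m; "tool_pos": TCP position; "orientation": TCP orientation; "force": force on the tool from outside, world axes, zero at the start; "moment": the same for the moment, N m; "opening": finger opening in m.
Only numpy, scipy, OpenCV 4.12 (cv2) and the standard library are available. Lean on these libraries where they do the work, as an engineer would, in place of code of your own. Each camera call takes 0.05 s, during which the arm holds its last target. There are 200 camera calls.

## Working session

There is one attempt and no reset: what is moved stays moved. The work goes in short steps, Python scripts to look and compute and a tool call to move; the robot and the scene stay as the last step left them, time stands still between calls to the robot, and variables do not carry over. Pictures are saved under pics/ and viewed, about 12 in all and at most 16, crops included, and the job is handed in when it is done.

Besides the shell and the picture viewer there is one more tool, called after ">>>" in YAML: its name, and indented under it one key for each argument. step_arm: Moves the arm, as the interface text tells. Its arguments: {"type":"object","properties":{"rows":{"type":"array"}},"required":["rows"]}

```bash
ls; mkdir -p pics; cat > h.py <<'E'
import numpy as np, cv2
from plant import ctrl
def cam(name):
    p=ctrl.camera_params(name); R=cv2.Rodrigues(np.array(p["rvec"],float))[0]; t=np.array(p["tvec"],float).ravel()
    f=240/np.tan(np.radians(p["vertical_fov"])/2); return R,t,f,p["cx"],p["cy"]
def snap(name,fn=None):
    c=cam(name); im=ctrl.snapshot(name)
    if fn: cv2.imwrite("pics/"+fn,im)
    return im,c
def ray(c,u,v,z):
    R,t,f,cx,cy=c; d=R.T@np.array([(u-cx)/f,(v-cy)/f,1]); o=-R.T@t
    return o+d*(z-o[2])/d[2]
def proj(c,P):
    R,t,f,cx,cy=c; q=R@np.array(P,float)+t; return q[0]/q[2]*f+cx,q[1]/q[2]*f+cy
E
python3 - <<'E'
from h import *
for n in ("scene","side","wrist"):
    im,c=snap(n,n+"0.png"); print(n,ctrl.camera_params(n)); print(-c[0].T@c[1])
print(ctrl.get_obs())
E
```

```text
pics
scene {'vertical_fov': 54.42246313128613, 'cx': 316.62413060188055, 'cy': 239.31745045087075, 'rvec': array([ 1.95520592, -0.68851412,  0.42114157]), 'tvec': array([-0.47725553,  0.1931727 ,  0.98883602])}
[-0.12446024 -0.91485947  0.62484158]
side {'vertical_fov': 56.26389955862265, 'cx': 320.26785291809625, 'cy': 237.69901055332235, 'rvec': array([ 0.17932539, -2.64302118,  1.51021423]), 'tvec': array([0.55736975, 0.13829302, 0.97377834])}
[0.42455441 0.84145796 0.62428544]
wrist {'vertical_fov': 65.98981362119711, 'cx': 325.38825652452164, 'cy': 243.63613140328397, 'rvec': array([-1.73065544,  2.39326294,  0.34483323]), 'tvec': array([ 0.67418389, -0.03491262,  0.39059565])}
[0.28427173 0.6163572  0.38400238]
{'clock': 0.15, 'joint_pos': array([ 8.81847592e+01,  2.05813165e+01,  6.46738265e-01, -1.63898229e-02,
       -7.01358339e+01, -1.65061681e+01]), 'qvel': array([-0.02702164, -0.14407173,  0.19615935,  0.04153506,  0.03290409,
       -0.00621419]), 'tau': array([-1.18257653e-03, -5.83275390e+01,  2.93292028e+01,  7.00127721e+00,
        8.75547412e-03, -1.08275397e-04]), 'tool_pos': array([0.21208329, 0.64039473, 0.19994714]), 'orientation': array([-8.99281112e+01,  5.23278657e-03,  1.61673016e+02]), 'force': array([-0.09369408, -0.49521614,  0.30188845]), 'moment': array([ 0.01229583, -0.04728534,  0.04830601]), 'opening': 0.08759706225754255}
```

View pics/scene0.png

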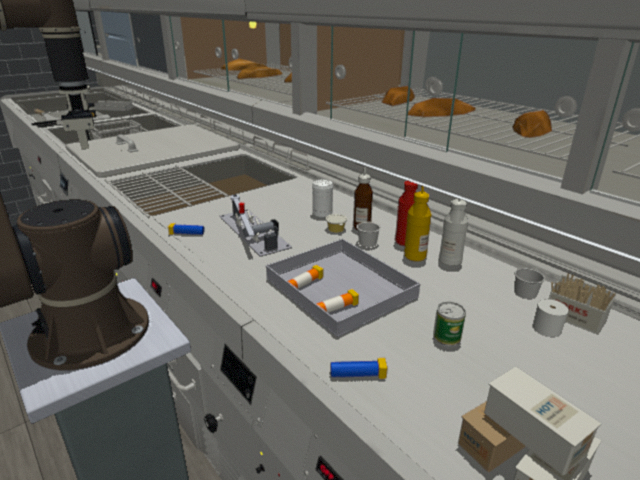

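View pics/side0.png

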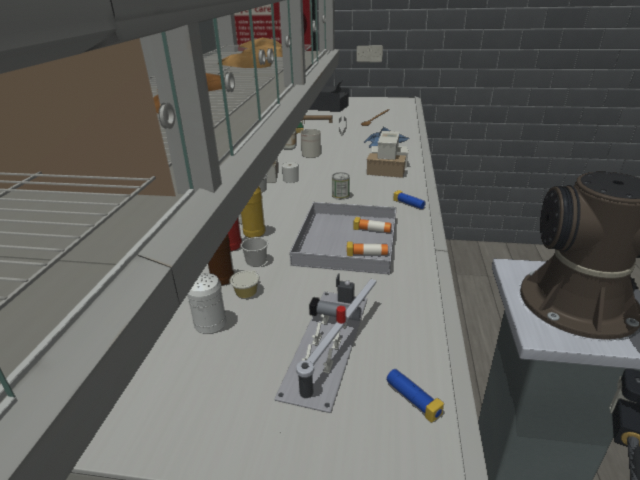

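The side view shows the rack hinge top at about (305,368), the catch block top at (346,281) and the red knob at (341,314). The bar is partly swung out. One grey tube lies in the rest nearest the catch. Two fresh tubes are in the bin, at about (373,226) and (368,249).

```bash
python3 - <<'E'
from h import *
c=cam("side"); s=cam("scene")
for n,u,v,z in [("hinge",305,368,.068),("catch",346,281,.068),("bartip",375,284,.068),("knob",341,314,.083),("scr1",281,395,.006),("scr2",327,404,.006),("b1",311,205,.04),("b2",397,208,.04),("b3",390,260,.04),("b4",293,257,.04),("f1",373,226,.018),("f2",368,249,.018),("ramekin",256,243,.052),("tub",246,278,.037),("tin",341,177,.072),("salt",206,283,.115),("bluecap",434,408,.018),("blue2",393,380,.018)]:
    print(n,ray(c,u,v,z).round(3))
for n,u,v,z in [("b1",267,266,.04),("b2",342,243,.04),("b3",419,287,.04),("b4",335,327,.04),("catch",271,222,.068),("hinge",235,199,.068)]:
    print("s",n,ray(s,u,v,z).round(3))
E
```

```text
hinge [0.539 0.326 0.068]
catch [0.496 0.077 0.068]
bartip [0.435 0.081 0.068]
knob [0.493 0.202 0.083]
scr1 [0.582 0.334 0.006]
scr2 [0.501 0.342 0.006]
b1 [ 0.639 -0.326  0.04 ]
b2 [ 0.389 -0.332  0.04 ]
b3 [ 0.405 -0.057  0.04 ]
b4 [ 0.635 -0.043  0.04 ]
f1 [ 0.454 -0.258  0.018]
f2 [ 0.46  -0.135  0.018]
ramekin [ 0.735 -0.078  0.052]
tub [0.725 0.05  0.037]
tin [ 0.566 -0.468  0.072]
salt [0.757 0.18  0.115]
bluecap [0.328 0.337 0.018]
blue2 [0.394 0.287 0.018]
s b1 [ 0.403 -0.066  0.04 ]
s b2 [ 0.628 -0.09   0.04 ]
s b3 [ 0.621 -0.362  0.04 ]
s b4 [ 0.376 -0.353  0.04 ]
s catch [0.521 0.09  0.068]
s hinge [0.528 0.302 0.068]
```

>>> step_arm:
  rows:
    - [[1, 2.6, -5.2, 0.5, 0, 0, 1.2], [1, 2.6, -5.2, 0.5, 0, 0, 1.2], [1, 2.6, -5.2, 0.5, 0, 0, 1.2], [1, 2.6, -5.2, 0.5, 0, 0, 1.2], [1, 2.6, -5.2, 0.5, 0, 0, 1.2], [1, 2.6, -5.2, 0.5, 0, 0, 1.2], [1, 2.6, -5.2, 0.5, 0, 0, 1.2], [1, 2.6, -5.2, 0.5, 0, 0, 1.2], [1, 0, -1, 0, 0, 0, 0], [1, 0, 0, 0, 0, 0, 0]]

```text
clock: 1.4
tool_pos: [0.4201, 0.2142, 0.2406]
orientation: [-90.0, -0.0, 171.2]
force: [0.1, 0.9, -0.6]
opening: 0.0877
```

```bash
python3 - <<'E'
from h import *
im,c=snap("wrist","w1.png"); print(-c[0].T@c[1], c[0][2])
o=ctrl.get_obs(); print(o["tool_pos"],o["orientation"],o["joint_pos"],o["force"])
E
```

```text
[0.49523822 0.20216574 0.42479697] [-0.27937666  0.04416331 -0.95916541]
[0.42003601 0.21500105 0.24058344] [-9.00121143e+01 -5.74722318e-03  1.71245479e+02] [ 5.10793498e+01 -5.25019461e-01 -2.01641125e+01 -1.17399057e-02
 -7.03533216e+01  3.01700753e+01] [-0.54755097 -0.15228392  0.25248161]
```

View pics/w1.png

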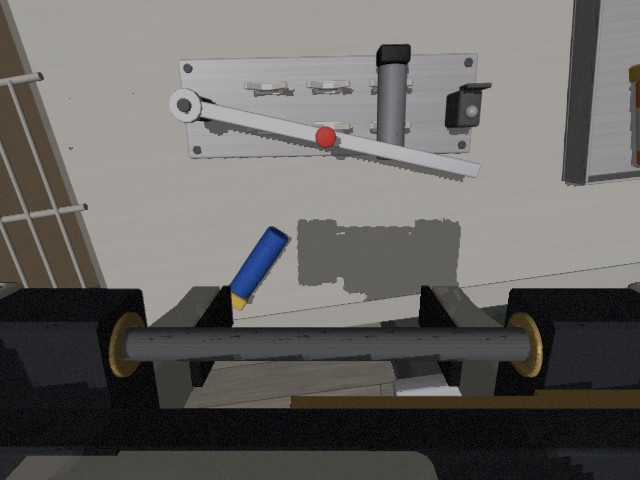

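The wrist view shows the plate corners at (179,60), (477,53), (470,152) and (189,158), the hinge at (185,104), the knob at (326,137) and the bar tip at (477,170). The grey tube runs from (394,45) to (391,157) in rest 1. Rests 2 and 3 are empty.

```bash
cat >> h.py <<'E'
E
python3 - <<'E'
from h import *
import cv2
im=cv2.imread("pics/w1.png"); c=cam("wrist")
P=[ray(c,u,v,.006)[:2] for u,v in [(179,60),(477,53),(470,152),(189,158)]]
P=np.array(P); print(P.round(4)); ctr=P.mean(0)
y=((P[0]+P[3])-(P[1]+P[2]))/2; print("len",np.linalg.norm(y), np.linalg.norm(P[0]-P[3]),np.linalg.norm(P[1]-P[2])); y/=np.linalg.norm(y); x=np.array([y[1],-y[0]])
print("ctr",ctr,"yaw",np.degrees(np.arctan2(x[1],x[0])))
h=ray(c,185,104,.068)[:2]; print("hinge img",h,"from plate",ctr+.13*y)
for i,d in enumerate((-.062,0,.062)): print("rest",i+1,(ctr+d*y).round(4))
t=ray(c,477,170,.068)[:2]; v=t-h; print("bar len",np.linalg.norm(v),"angle",np.degrees(np.arctan2(v@-x,v@-y)))
hsv=cv2.cvtColor(im,cv2.COLOR_BGR2HSV)
m=((hsv[...,0]<8)|(hsv[...,0]>172))&(hsv[...,1]>150)&(hsv[...,2]>80); m[:,600:]=0
ys,xs=np.nonzero(m); print("knob",xs.mean(),ys.mean(),ray(c,xs.mean(),ys.mean(),.095))
for u,v,z in [(394,47,.05),(393,70,.05),(391,157,.036)]: print(ray(c,u,v,z).round(4))
E
```

```text
[[0.5909 0.3415]
 [0.5511 0.0378]
 [0.4531 0.049 ]
 [0.4935 0.3564]]
len 0.30813910860508864 0.09855804343694716 0.09863019271156238
ctr [0.5221411  0.19617513] yaw -7.47859112591614
hinge img [0.54070089 0.32511563] from plate [0.53906135 0.32506929]
rest 1 [0.5141 0.1347]
rest 2 [0.5221 0.1962]
rest 3 [0.5302 0.2576]
bar len 0.27747179934038063 angle 13.443432243156172
knob 325.2068965517241 136.858934169279 [0.49341657 0.20384352 0.095     ]
[0.5617 0.1299 0.05  ]
[0.5426 0.1327 0.05  ]
[0.4633 0.1403 0.036 ]
```

```bash
python3 - <<'E'
from h import *
y=np.radians(-7.48);X=np.array([np.cos(y),np.sin(y)]);Y=np.array([-X[1],X[0]]);H=np.array([.5398,.3251])
p=np.array([.4200,.2150]);yaw=171.25
k=np.array([.4934,.2038])-H; print("knob r",np.linalg.norm(k),np.arctan2(-k@X,-k@Y))
first=True
for th,d in [(.235,.035),(.235,.0185)]+[(t,.0185) for t in np.linspace(.35,1.4,9)]+[(1.4,.06)]:
    n=X*np.cos(th)-Y*np.sin(th); q=H+.13*(-X*np.sin(th)-Y*np.cos(th))+d*n
    w=171.25-1.2+0-np.degrees(th)+2.5
    print(round(th,3),q.round(4),"d",((q-p)*100).round(2),"dyaw",round(w-yaw,2)); p=q;yaw=w
E
```

```text
knob r 0.1298716674259632 0.23479889467441245
0.235 [0.526  0.1912] d [10.6  -2.38] dyaw -12.16
0.235 [0.5106 0.1971] d [-1.54  0.59] dyaw 0.0
0.35 [0.4961 0.2013] d [-1.45  0.42] dyaw -6.59
0.481 [0.4803 0.2081] d [-1.58  0.68] dyaw -7.52
0.612 [0.4655 0.2169] d [-1.48  0.88] dyaw -7.52
0.744 [0.4519 0.2275] d [-1.35  1.07] dyaw -7.52
0.875 [0.4399 0.2398] d [-1.2   1.23] dyaw -7.52
1.006 [0.4296 0.2537] d [-1.03  1.38] dyaw -7.52
1.137 [0.4212 0.2687] d [-0.84  1.5 ] dyaw -7.52
1.269 [0.4149 0.2847] d [-0.64  1.6 ] dyaw -7.52
1.4 [0.4106 0.3014] d [-0.42  1.67] dyaw -7.52
1.4 [0.4123 0.2599] d [ 0.17 -4.15] dyaw 0.0
```

>>> step_arm:
  rows:
    - [[-1, 3.6, -0.8, 0, 0, 0, -4], [-1, 3.5, -0.8, 0, 0, 0, -4], [-1, 3.5, -0.8, 0, 0, 0, -4], [-1, 0, 0, -5, 0, 0, 0], [-1, 0, 0, -5, 0, 0, 0], [-1, 0, 0, -4, 0, 0, 0], [-1, 0, 0, -2.3, 0, 0, 0], [-1, 0, 0, 0, 0, 0, 0], [-1, 0, 0, 0, 0, 0, 0]]

```text
clock: 2.58
tool_pos: [0.5267, 0.1921, 0.0785]
orientation: [-90.0, 0.0, 159.4]
force: [0.8, -0.3, 0.3]
opening: 0.0034
```

>>> step_arm:
  rows:
    - [[-1, -1.54, 0.59, 0, 0, 0, 0], [-1, -1.45, 0.42, 0, 0, 0, -6.6], [-1, -1.58, 0.68, 0, 0, 0, -7.5], [-1, -1.48, 0.88, 0, 0, 0, -7.5], [-1, -1.35, 1.07, 0, 0, 0, -7.5], [-1, -1.2, 1.23, 0, 0, 0, -7.5], [-1, -1.03, 1.38, 0, 0, 0, -7.5], [-1, -0.84, 1.5, 0, 0, 0, -7.5], [-1, -0.64, 1.6, 0, 0, 0, -7.5], [-1, -0.42, 1.67, 0, 0, 0, -7.5], [-1, 0, 0, 0, 0, 0, 0]]

```text
clock: 3.95
tool_pos: [0.4105, 0.3024, 0.0788]
orientation: [-90.1, -0.1, 92.8]
force: [0.4, 0.1, -0.2]
opening: 0.0002
```

>>> step_arm:
  rows:
    - [[-1, 0.1, -2, 0, 0, 0, 0], [-1, 0, -1, 4, 0, 0, 6], [0.1, 1.5, -2.0, 4, 0, 0, 10.5], [0.1, 1.5, -2.0, 0, 0, 0, 10.5], [0.1, 1.5, -2.0, 0, 0, 0, 10.5], [0.1, 1.5, -2.0, 0, 0, 0, 10.5], [0.1, 1.5, -2.0, 0, 0, 0, 10.5], [0.1, 1.5, -2.0, 0, 0, 0, 10.5], [0.1, 1.26, -1.77, 0, 0, 0, 10.7], [0.1, 0, 0, 0, 0, 0, 0]]

```text
clock: 5.2
tool_pos: [0.5143, 0.131, 0.1577]
orientation: [-90.0, -0.0, 172.3]
force: [0.1, -0.4, -0.5]
opening: 0.0479
```

```bash
python3 - <<'E'
from h import *
im,c=snap("wrist","w2.png")
s,cs=snap("side","s2.png")
cv2.imwrite("pics/m2.png",np.hstack([im[:,:],s[150:480,200:460].copy() if 0 else cv2.resize(s[200:440,250:500],(500,480))])[:, :1140][::1, ::1] if 0 else cv2.resize(np.hstack([im,cv2.resize(s[200:440,250:500],(500,480))]),(800,337)))
o=ctrl.get_obs(); print(o["tool_pos"],o["orientation"],o["joint_pos"])
E
```

```text
[0.51391479 0.13230295 0.15773837] [-9.00087479e+01 -1.16029604e-02  1.72149642e+02] [ 3.56130813e+01  8.90928409e+00 -2.10356803e+01 -1.65383753e-02
 -6.00574406e+01  4.65448154e+01]
```

View pics/m2.png

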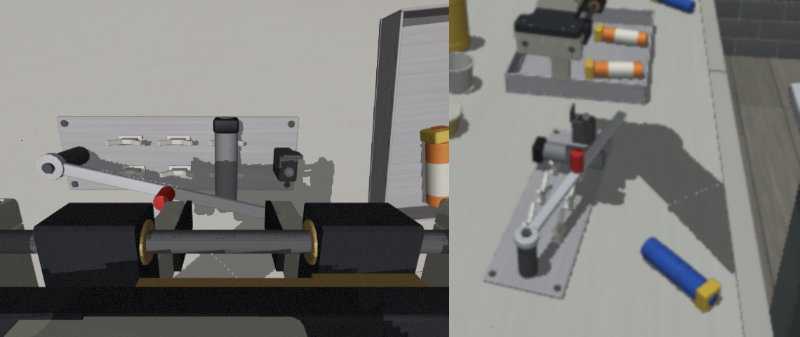

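The bar still looks only partly open, so I'll measure its angle.

```bash
python3 - <<'E'
from h import *
c=cam("wrist"); s=cam("side")
def kn(n,c,z):
    im=cv2.imread(n); hsv=cv2.cvtColor(im,cv2.COLOR_BGR2HSV)
    m=((hsv[...,0]<8)|(hsv[...,0]>172))&(hsv[...,1]>150)&(hsv[...,2]>60)
    m=m.astype(np.uint8); k,l,st,ce=cv2.connectedComponentsWithStats(m)
    for i in range(1,k):
        if st[i,4]>20: print(n,st[i],ray(c,*ce[i],z).round(4))
kn("pics/w2.png",c,.085); kn("pics/s2.png",s,.083); kn("pics/side0.png",s,.083)
for p in [(.4934,.2038,.083),(.4106,.3014,.083)]: print(proj(s,p))
h=ray(c,50*1.425,166*1.425,.068);t=ray(c,265*1.425,213*1.425,.068); print(h,t)
E
```

```text
pics/w2.png [219 265  30  35 608] [0.4949 0.2045 0.085 ]
pics/s2.png [274   3   5  17  68] [ 2.489  -7.7096  0.083 ]
pics/s2.png [235  17  15  22 110] [ 2.3817 -5.2815  0.083 ]
pics/s2.png [253  16  18   5  56] [ 2.3802 -6.3244  0.083 ]
pics/s2.png [254  24  17   3  33] [ 2.1074 -5.3298  0.083 ]
pics/s2.png [254  29  18   9  73] [ 1.8297 -4.3593  0.083 ]
pics/s2.png [276  30   4   7  27] [ 1.6796 -4.3504  0.083 ]
pics/s2.png [228 221  13  29 237] [ 0.7795 -0.049   0.083 ]
pics/s2.png [337 306   9  17 127] [0.4939 0.2016 0.083 ]
pics/side0.png [303   0   7  44 196] [ 1.6235 -5.8516  0.083 ]
pics/side0.png [274   3   5  17  67] [ 2.4988 -7.7532  0.083 ]
pics/side0.png [235  17  15  22 108] [ 2.3857 -5.2958  0.083 ]
pics/side0.png [253  16  18   5  56] [ 2.3824 -6.3369  0.083 ]
pics/side0.png [254  24  17   3  33] [ 2.1074 -5.3298  0.083 ]
pics/side0.png [254  29  18   9  74] [ 1.831  -4.3646  0.083 ]
pics/side0.png [276  30   4   7  26] [ 1.6772 -4.339   0.083 ]
pics/side0.png [228 221  13  29 226] [ 0.7798 -0.0497  0.083 ]
pics/side0.png [337 306   8  17 123] [0.4939 0.2021 0.083 ]
(np.float64(340.7142717804302), np.float64(314.6632769969078))
(np.float64(384.75334198555237), np.float64(357.59783690326185))
[0.5412248  0.32560689 0.068     ] [0.45331926 0.09764448 0.068     ]
```

>>> step_arm:
  rows:
    - [[-1, 0.6, 3.0, 0, 0, 0, -6.5], [-1, 0.6, 2.9, 0, 0, 0, -6.5], [-1, 0, 0, -4, 0, 0, 0], [-1, 0, 0, -4, 0, 0, 0], [-1, 0, 0, 0, 0, 0, 0], [-1, -1.5, 0.6, 0, 0, 0, 0], [-1, -1.5, 0.5, 0, 0, 0, -5], [-1, -1.5, 0.7, 0, 0, 0, -7], [-1, 0, 0, 0, 0, 0, 0], [-1, 0, 0, 0, 0, 0, 0]]

```text
clock: 6.55
tool_pos: [0.482, 0.211, 0.0791]
orientation: [-90.1, 0.0, 147.5]
force: [-0.7, -0.1, -0.3]
opening: 0.0009
```

```bash
cat >> h.py <<'E'
H=np.array([.5398,.3251]); _y=np.radians(-7.48); RX=np.array([np.cos(_y),np.sin(_y)]); RY=np.array([-RX[1],RX[0]]); RC=np.array([.5221,.1962])
def knob(im,c,z=.083):
    hsv=cv2.cvtColor(im,cv2.COLOR_BGR2HSV)
    m=((hsv[...,0]<8)|(hsv[...,0]>172))&(hsv[...,1]>150)&(hsv[...,2]>60)
    k,l,st,ce=cv2.connectedComponentsWithStats(m.astype(np.uint8))
    for i in range(1,k):
        p=ray(c,*ce[i],z)
        d=p[:2]-H
        if st[i,4]>10 and abs(np.linalg.norm(d)-.13)<.03: print("knob",st[i],p.round(4),"theta",np.arctan2(-d@RX,-d@RY).round(3))
E
python3 - <<'E'
from h import *
s,cs=snap("side","s3.png"); knob(s,cs)
im,c=snap("wrist","w3.png"); knob(im,c)
cv2.imwrite("pics/m3.png",np.hstack([cv2.resize(im,(400,300)),cv2.resize(s[240:420,240:480],(400,300))]))
o=ctrl.get_obs(); print(o["tool_pos"],o["orientation"],o["force"])
E
```

```text
knob [337 311   8  12  83] [0.4934 0.2098 0.083 ] theta 0.252
knob [ 309  238   35   48 1393] [0.4928 0.2031 0.083 ] theta 0.237
[0.48201438 0.21049134 0.07838855] [-9.00691677e+01  2.26679096e-02  1.47443456e+02] [-0.49128271  0.50946835 -0.31659517]
```

View pics/m3.png

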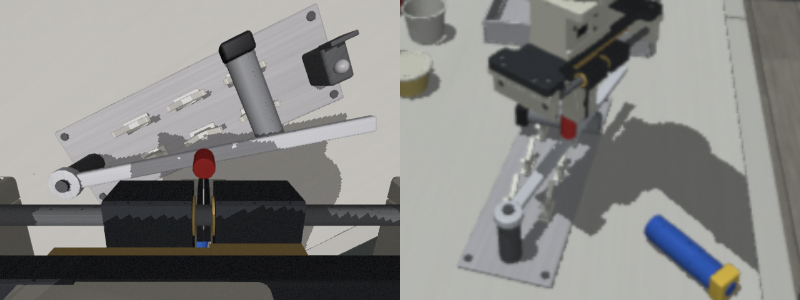

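The shut fingertips passed the knob without moving it. I'll straddle the bar and knob with the jaws across the bar, tips lower.

>>> step_arm:
  rows:
    - [[-1, 0, 0, 5, 0, 0, 0], [-0.2, 0.2, -0.1, 0, 0, 0, 10.2], [-0.2, 0.2, -0.1, 0, 0, 0, 10.2], [-0.2, 0.2, -0.1, 0, 0, 0, 10.2], [-0.2, 0.2, -0.1, 0, 0, 0, 10.2], [-0.2, 0.2, -0.1, 0, 0, 0, 10.2], [-0.2, 0.1, -0.1, 0, 0, 0, 10.2], [-0.2, 0, -0.1, 0, 0, 0, 10.2], [-0.2, 0, 0, 0, 0, 0, 10.2], [-0.2, 0, 0, 0, 0, 0, 10.2], [-0.2, 0, 0, 0, 0, 0, 9.8], [-0.2, 0, 0, 0, 0, 0, 0]]

```text
clock: 8.15
tool_pos: [0.4928, 0.203, 0.1276]
orientation: [-90.0, -0.0, -111.1]
force: [0.1, 0.3, 0.6]
opening: 0.0349
```

```bash
python3 - <<'E'
from h import *
im,c=snap("wrist","w4.png"); knob(im,c); cv2.imwrite("pics/w4s.png",cv2.resize(im,(480,360)))
o=ctrl.get_obs(); print(o["tool_pos"],o["orientation"],o["joint_pos"].round(1),o["opening"])
E
```

```text
knob [314 240  28  37 841] [0.4934 0.2017 0.083 ] theta 0.229
[0.4927474  0.20306224 0.12763099] [-9.00012434e+01 -7.00895717e-03 -1.11238435e+02] [ 43.5  10.8 -23.1   0.  -56.2 115.3] 0.03488199471684909
```

View pics/w4s.png

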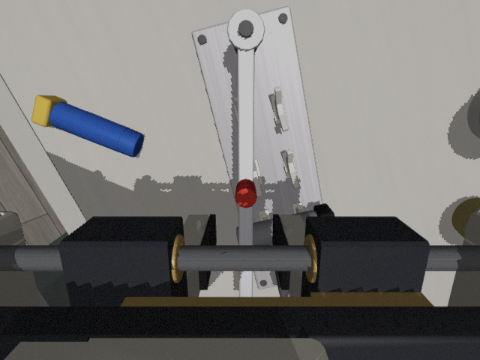

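>>> step_arm:
  rows:
    - [[-0.2, 0, 0, -3.5, 0, 0, 0], [-0.2, 0, 0, -3.2, 0, 0, 0], [-0.2, 0, 0, 0, 0, 0, 0], [-0.2, 0, 0, 0, 0, 0, 0]]

```text
clock: 8.7
tool_pos: [0.4933, 0.2036, 0.0617]
orientation: [-90.0, 0.0, -111.1]
force: [0.9, 0.3, 0.2]
opening: 0.0348
```

```bash
python3 - <<'E'
from h import *
p=None
for th in np.linspace(.235,1.405,11):
    q=H+.13*(-RX*np.sin(th)-RY*np.cos(th))
    if p is not None: print(round(th,3),q.round(4),((q-p)*100).round(2))
    p=q
E
```

```text
0.352 [0.4795 0.2099] [-1.39  0.63]
0.469 [0.4664 0.2178] [-1.3   0.78]
0.586 [0.4544 0.2271] [-1.2   0.93]
0.703 [0.4436 0.2377] [-1.09  1.06]
0.82 [0.434  0.2495] [-0.95  1.18]
0.937 [0.4259 0.2624] [-0.81  1.29]
1.054 [0.4194 0.2761] [-0.65  1.37]
1.171 [0.4145 0.2905] [-0.49  1.44]
1.288 [0.4113 0.3054] [-0.32  1.49]
1.405 [0.4099 0.3205] [-0.14  1.51]
```

>>> step_arm:
  rows:
    - [[-0.2, -1.4, 0.63, 0, 0, 0, -6.7], [-0.2, -1.3, 0.78, 0, 0, 0, -6.7], [-0.2, -1.2, 0.93, 0, 0, 0, -6.7], [-0.2, -1.1, 1.06, 0, 0, 0, -6.7], [-0.2, -0.95, 1.18, 0, 0, 0, -6.7], [-0.2, -0.81, 1.29, 0, 0, 0, -6.7], [-0.2, -0.65, 1.37, 0, 0, 0, -6.7], [-0.2, -0.49, 1.44, 0, 0, 0, -6.7], [-0.2, -0.32, 1.49, 0, 0, 0, -6.7], [-0.2, -0.14, 1.51, 0, 0, 0, -6.7], [-0.2, 0, 0, 0, 0, 0, 0]]

```text
clock: 10.07
tool_pos: [0.4096, 0.3217, 0.0622]
orientation: [-90.1, 0.1, -178.0]
force: [0.5, -0.4, -0.6]
opening: 0.0351
```

```bash
python3 - <<'E'
from h import *
im,c=snap("wrist","w5.png"); knob(im,c)
s,cs=snap("side","s5.png"); knob(s,cs)
E
```

```text
knob [ 322  272   39   55 1758] [0.4093 0.3144 0.083 ] theta 1.358
```

>>> step_arm:
  rows:
    - [[-0.1, 0, 0, 5, 0, 0, 0], [0.1, 0, 0, 4.6, 0, 0, -1.5], [0.1, 2.1, -3.74, 0, 0, 0, -2], [0.1, 2.1, -3.74, 0, 0, 0, -2], [0.1, 2.1, -3.74, 0, 0, 0, -2], [0.1, 2.1, -3.74, 0, 0, 0, -2], [0.1, 2.1, -3.74, 0, 0, 0, 0], [0.1, 0, 0, -5, 0, 0, 0], [0.1, 0, 0, 0, 0, 0, 0], [0.1, 0, 0, 0, 0, 0, 0]]

```text
clock: 11.42
tool_pos: [0.5145, 0.1332, 0.1081]
orientation: [-90.0, 0.1, 172.6]
force: [-0.1, 0.6, 1.2]
opening: 0.0485
```

```bash
python3 - <<'E'
from h import *
s,cs=snap("side","s6.png"); knob(s,cs)
im,c=snap("wrist","w6.png")
a,ca=snap("scene","a6.png")
cv2.imwrite("pics/m6.png",np.hstack([cv2.resize(im,(400,300)),cv2.resize(s[200:440,220:540],(400,300))]))
o=ctrl.get_obs(); print(o["tool_pos"],o["orientation"])
E
```

```text
knob [380 355  10  19 154] [0.4104 0.3146 0.083 ] theta 1.359
[0.51470988 0.13398541 0.10842277] [-9.00916159e+01  1.23772729e-01  1.72556960e+02]
```

View pics/m6.png

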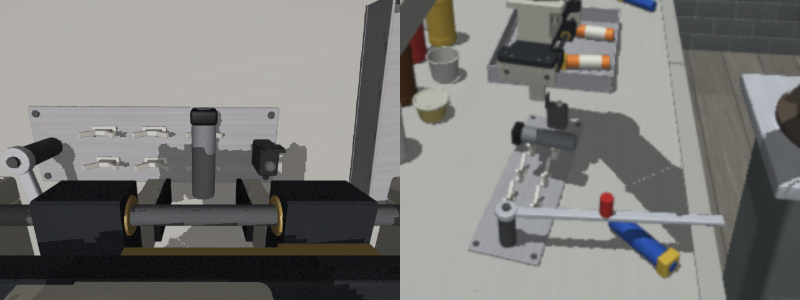

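The bar is open at 1.36 rad and the tube is centred between the fingers at column 204.

>>> step_arm:
  rows:
    - [[0.1, 0, 0.05, -4, 0, 0, 0], [0.1, 0, 0, -3.5, 0, 0, 0], [0.1, 0, 0, -1.6, 0, 0, 0], [0.1, 0, 0, 0, 0, 0, 0], [-1, 0, 0, 0, 0, 0, 0], [-1, 0, 0, 0, 0, 0, 0], [-1, 0, 0, 0, 0, 0, 0], [-1, 0, 0, 0, 0, 0, 0], [-1, 0, 0, 3, 0, 0, 0], [-1, 0, 0, 3, 0, 0, 0], [-1, 0, 0, 3, 0, 0, 0], [-1, 0, 0, 0, 0, 0, 0]]

```text
clock: 13.08
tool_pos: [0.5153, 0.1343, 0.108]
orientation: [-90.2, 0.2, 172.5]
force: [-0.1, -0.4, -0.7]
opening: 0.0226
```

```bash
python3 - <<'E'
from h import *
a,c=snap("scene","a7.png"); o=ctrl.get_obs(); print(o["tool_pos"],o["opening"],o["force"])
cs=cam("side"); s,_=snap("side","s7.png")
def orange(im,c,z=.018):
    hsv=cv2.cvtColor(im,cv2.COLOR_BGR2HSV)
    yel=(hsv[...,0]>=20)&(hsv[...,0]<34)&(hsv[...,1]>150)&(hsv[...,2]>100)
    org=(hsv[...,0]>=5)&(hsv[...,0]<20)&(hsv[...,1]>120)&(hsv[...,2]>90)
    for n,m in(("y",yel),("o",org)):
        k,l,st,ce=cv2.connectedComponentsWithStats(m.astype(np.uint8))
        for i in range(1,k):
            p=ray(c,*ce[i],z)
            if st[i,4]>15 and .37<p[0]<.65 and -.36<p[1]<-.04: print(n,st[i],ce[i].round(1),p.round(4))
orange(a,c);print();orange(s,cs)
cv2.imwrite("pics/a7c.png",cv2.resize(a[220:340,250:430],(720,480)))
E
```

```text
[0.51425213 0.13381259 0.10649206] 0.022517852068319716 [-0.91655218 -0.39040967 -1.27402668]
y [313 265  10  14  72] [318.7 270.7] [ 0.5111 -0.1346  0.018 ]
y [348 289  10  17  90] [353.7 296.5] [ 0.5018 -0.2735  0.018 ]
o [308 268  11  12  82] [313.6 273.4] [ 0.493  -0.1368  0.018 ]
o [288 279  10   9  47] [293.2 282.6] [ 0.4285 -0.1389  0.018 ]
o [341 293  12  14 113] [347.1 298.8] [ 0.4837 -0.2708  0.018 ]
o [317 302  10   9  44] [321.9 305.3] [ 0.4227 -0.2546  0.018 ]

o [360 220   8  10  56] [363.8 224.6] [ 0.4793 -0.2633  0.018 ]
o [384 223   7   9  56] [387.1 227.1] [ 0.4149 -0.2556  0.018 ]
o [352 244  11  10 101] [357.4 248.5] [ 0.4873 -0.1348  0.018 ]
o [382 244   6  11  63] [384.4 249.1] [ 0.4192 -0.1397  0.018 ]
```

View pics/a7c.png

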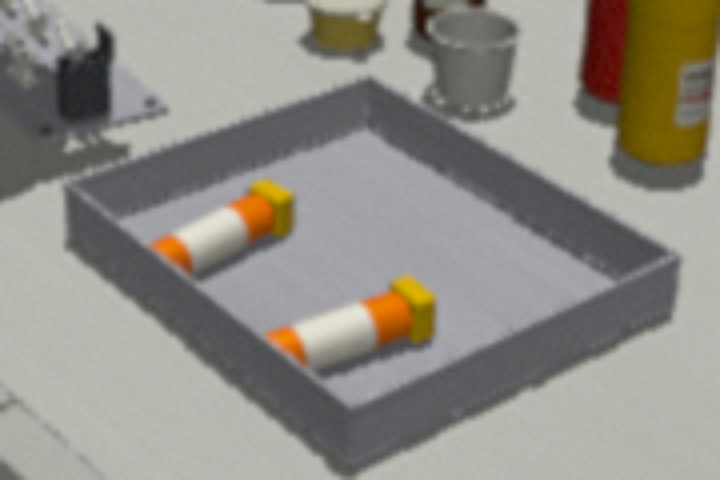

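The bin has two fresh tubes near (0.46,-0.14) and (0.455,-0.26), caps towards +x. The far half (+x) is free. The opening of 22.5 mm needs a check on the grip.

```bash
python3 - <<'E'
from h import *
w,c=snap("wrist","w8.png"); s=cv2.imread("pics/s7.png"); a=cv2.imread("pics/a7.png")
cv2.imwrite("pics/m8.png",np.hstack([cv2.resize(w,(400,300)),cv2.resize(s[200:360,240:400],(300,300))]))
print(proj(cam("side"),(.5143,.1338,.1065)),ctrl.get_obs()["opening"])
E
```

```text
(np.float64(333.97462713772757), np.float64(281.2095258519323)) 0.022194865493365773
```

View pics/m8.png

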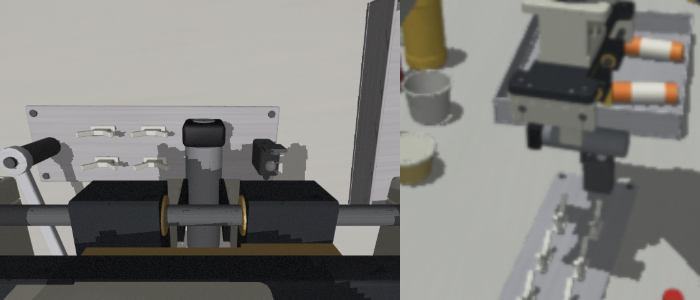

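The tube is held only near its top: the real tips sit about 25 mm above the reported TCP. That also explains why the push missed the knob. I'll put it back and regrip lower.

>>> step_arm:
  rows:
    - [[-1, 0, 0.05, -3, 0, 0, 0], [-1, 0, 0, -3, 0, 0, 0], [-1, 0, 0, -2.4, 0, 0, 0], [-1, 0, 0, -0.6, 0, 0, 0], [-1, 0, 0, 0, 0, 0, 0], [0.1, 0, 0, 0, 0, 0, 0], [0.1, 0, 0, 0, 0, 0, 0], [0.1, 0, 0, 0, 0, 0, 0], [0.1, 0, 0, -1, 0, 0, 0], [0.1, 0, 0, 0, 0, 0, 0]]

```text
clock: 14.48
tool_pos: [0.5131, 0.1335, 0.0045]
orientation: [-89.9, -0.1, 172.5]
force: [-0.8, -1.3, -0.4]
opening: 0.048
```

>>> step_arm:
  rows:
    - [[0.1, 0, 0, -0.6, 0, 0, 0], [0.1, 0, 0, 0, 0, 0, 0], [-1, 0, 0, 0, 0, 0, 0], [-1, 0, 0, 0, 0, 0, 0], [-1, 0, 0, 0, 0, 0, 0], [-1, 0, 0, 0, 0, 0, 0]]

```text
clock: 15.22
tool_pos: [0.514, 0.134, -0.0002]
orientation: [-90.0, 0.0, 172.5]
force: [0.5, -0.9, 1.2]
opening: 0.0272
```

>>> step_arm:
  rows:
    - [[-1, 0, 0, 3, 0, 0, 0], [-1, 0, 0, 4, 0, 0, 0], [-1, 0, 0, 4, 0, 0, 0], [-1, 0.8, -4.8, 0, 0, 0, 0], [-1, 0.8, -4.8, 0, 0, 0, 0], [-1, 0.8, -4.8, 0, 0, 0, 0], [-1, 0.8, -4.8, 0, 0, 0, 0], [-1, 0.8, -4.8, 0, 0, 0, 0], [-1, 0.8, -4.8, 0, 0, 0, 0], [-1, 0.8, -4.6, 0, 0, 0, 0], [-1, 0, 0, 0, 0, 0, 0], [-1, 0, 0, 0, 0, 0, 0]]

```text
clock: 16.73
tool_pos: [0.5695, -0.1999, 0.1092]
orientation: [-90.0, -0.0, 172.4]
force: [-0.4, 0.6, -0.1]
opening: 0.0274
```

```bash
python3 - <<'E'
from h import *
w,c=snap("wrist","w9.png"); cv2.imwrite("pics/w9s.png",cv2.resize(w,(560,420)))
o=ctrl.get_obs(); print(o["tool_pos"],o["orientation"],o["opening"],o["joint_pos"].round(1))
E
```

```text
[ 0.56961039 -0.19941328  0.10945959] [-9.00123344e+01 -2.42081813e-02  1.72480827e+02] 0.027059707258144005 [ -0.8  18.1 -15.6  -0.  -56.3  83.3]
```

View pics/w9s.png

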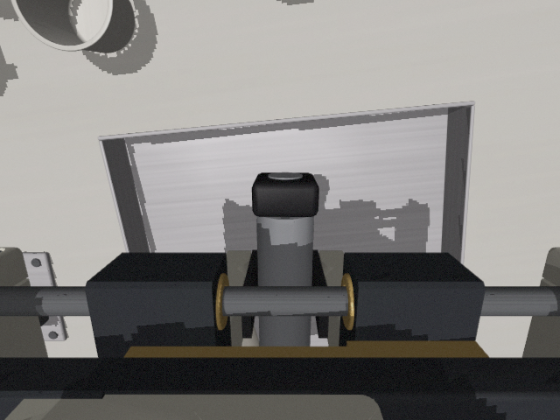

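The wrist view shows the bin's far rim corners at about (118,158) and (537,118) in full-size pixels. I'll compute the bin pose from them.

```bash
python3 - <<'E'
from h import *
c=cam("wrist"); A=ray(c,103/.875,137/.875,.04)[:2];B=ray(c,471/.875,103/.875,.04)[:2]
d=A-B; L=np.linalg.norm(d); y=d/L; x=np.array([y[1],-y[0]]); ctr=(A+B)/2-.123*x
print(A,B,L,"ctr",ctr,"yaw",np.degrees(np.arctan2(x[1],x[0])))
for p in [(.57,-.2),(.458,-.137),(.452,-.262)]: q=np.array(p)-ctr; print(q@x,q@y)
E
```

```text
[ 0.64901193 -0.06976488] [ 0.63751681 -0.34788454] 0.2783571168171832 ctr [ 0.5203693  -0.20374527] yaw -2.3667767489165055
0.04943369792072221 0.005791636136961362
-0.06507242671540374 0.0641127079791007
-0.06590527084985923 -0.061028437814949425
```

>>> step_arm:
  rows:
    - [[-1, 0.3, 0, -4, 0, 0, 2], [-1, 0.2, 0, -4, 0, 0, 3], [-1, 0, 0, -3, 0, 0, 0], [-1, 0, 0, -1.3, 0, 0, 0], [-1, 0, 0, 0, 0, 0, 0], [-0.1, 0, 0, 0, 0, 0, 0], [-0.1, 0, 0, 0, 0, 0, 0], [-0.1, 0, 0, 0, 0, 0, 0]]

```text
clock: 17.77
tool_pos: [0.5755, -0.2, -0.0124]
orientation: [-90.0, 0.1, 177.5]
force: [-0.3, 0.1, -0.2]
opening: 0.0391
```

>>> step_arm:
  rows:
    - [[-0.1, 0, 0, 4, 0, 0, 0], [0.1, 0, 0, 5, 0, 0, 0], [0.1, -3.8, 2.1, 2, 0, 0, 0], [0.1, -3.8, 2.1, 2, 0, 0, 0], [0.1, -3.8, 2.1, 2, 0, 0, 0], [0.1, 0, 0, 0, 0, 0, 0], [0.1, 0, 0, 0, 0, 0, 0]]

```text
clock: 18.65
tool_pos: [0.4615, -0.1369, 0.1373]
orientation: [-90.0, 0.1, 177.5]
force: [0.3, 0.6, -0.7]
opening: 0.0482
```

```bash
python3 - <<'E'
from h import *
w,c=snap("wrist","w10.png"); a,ca=snap("scene","a10.png"); s,cs=snap("side","s10.png")
o=ctrl.get_obs(); print(o["tool_pos"],o["orientation"],o["opening"])
cv2.imwrite("pics/m10.png",np.hstack([cv2.resize(w,(400,300)),cv2.resize(a[220:340,250:430],(400,300))]))
E
```

```text
[ 0.46126799 -0.13725437  0.13609598] [-8.99895984e+01 -5.40911738e-02  1.77445688e+02] 0.048313659914986144
```

View pics/m10.png

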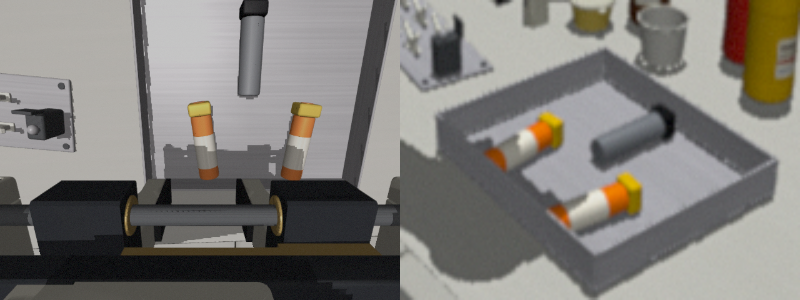

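The spent tube lies in the bin. Fresh A runs from cap (200,108) to tail (208,178), and fresh B from (306,112) to (290,178), in half-scale crop pixels.

```bash
python3 - <<'E'
from h import *
c=cam("wrist"); im=cv2.imread("pics/w10.png"); hsv=cv2.cvtColor(im,cv2.COLOR_BGR2HSV)
yel=(hsv[...,0]>=20)&(hsv[...,0]<34)&(hsv[...,1]>130)&(hsv[...,2]>100)
org=(hsv[...,0]>=3)&(hsv[...,0]<20)&(hsv[...,1]>120)&(hsv[...,2]>60)
m=((yel|org).astype(np.uint8))*255; m[300:]=0
m=cv2.morphologyEx(m,cv2.MORPH_CLOSE,np.ones((45,9)))
for ct in cv2.findContours(m,0,1)[0]:
    if cv2.contourArea(ct)<1500: continue
    (u,v),(w,h),a=cv2.minAreaRect(ct); box=cv2.boxPoints(((u,v),(w,h),a)); box=box[np.argsort(box[:,1])]
    top=box[:2].mean(0);bot=box[2:].mean(0); P=ray(c,*top,.028);Q=ray(c,*bot,.018)
    print(top,bot,P.round(4),Q.round(4),"len",np.linalg.norm(P-Q)," mid",((P+Q)/2).round(4),"ang",np.degrees(np.arctan2(*(P-Q)[:2][::-1])))
E
```

```text
[493.16217 164.52704] [484.08112 219.01352] [ 0.5093 -0.2696  0.028 ] [ 0.4638 -0.2702  0.018 ] len 0.04658721040157202  mid [ 0.4866 -0.2699  0.023 ] ang 0.8007325796786956
[316.98 162.86] [324.78 217.46] [ 0.5165 -0.1332  0.028 ] [ 0.4709 -0.1373  0.018 ] len 0.046856485068964074  mid [ 0.4937 -0.1353  0.023 ] ang 5.047131203672946
```

```bash
python3 - <<'E'
from h import *
c=cam("wrist")
for t,b in [((317,163),(333,286)),((490,166),(464,286))]:
    P=ray(c,*t,.030);Q=ray(c,*b,.020); print(P.round(4),Q.round(4),np.linalg.norm(P-Q),"mid",((P+Q)/2).round(4),"ang",np.degrees(np.arctan2(*(P-Q)[:2][::-1])))
print(ctrl.get_obs()["tool_pos"])
E
```

```text
[ 0.5165 -0.1333  0.03  ] [ 0.4097 -0.1418  0.02  ] 0.1076180787282898 mid [ 0.4631 -0.1376  0.025 ] ang 4.5537162542826355
[ 0.5085 -0.2664  0.03  ] [ 0.4048 -0.2565  0.02  ] 0.10466664257085362 mid [ 0.4566 -0.2614  0.025 ] ang -5.435385321098271
[ 0.46126799 -0.13725437  0.13609598]
```

>>> step_arm:
  rows:
    - [[0.1, 0, 0, -4, 0, 0, 3.6], [0.1, 0, 0, -4, 0, 0, 3.5], [0.1, 0, 0, -4, 0, 0, 0], [0.1, 0, 0, -2.2, 0, 0, 0], [0.1, 0, 0, -1, 0, 0, 0], [0.1, 0, 0, 0, 0, 0, 0], [-1, 0, 0, 0, 0, 0, 0], [-1, 0, 0, 0, 0, 0, 0], [-1, 0, 0, 0, 0, 0, 0], [-1, 0, 0, 0, 0, 0, 0]]

```text
clock: 20.05
tool_pos: [0.4615, -0.1369, -0.0146]
orientation: [-90.0, 0.1, -175.4]
force: [-1.8, 0.4, 7.0]
opening: 0.0272
```

>>> step_arm:
  rows:
    - [[-1, 0, 0, 3, 0, 0, 0], [-1, 0, 0, 5, 0, 0, 0], [-1, 0, 0, 5, 0, 0, 0], [-1, 0.9, 4.8, 0, 0, 0, -2], [-1, 0.9, 4.8, 0, 0, 0, -2], [-1, 0.9, 4.8, 0, 0, 0, -2], [-1, 0.9, 4.8, 0, 0, 0, -2], [-1, 0.9, 4.8, 0, 0, 0, -2], [-1, 0.9, 4.8, 0, 0, 0, -2], [-1, 0.66, 4.5, 0, 0, 0, 0], [-1, 0, 0, 0, 0, 0, 0], [-1, 0, 0, 0, 0, 0, 0]]

```text
clock: 21.55
tool_pos: [0.5209, 0.1959, 0.1142]
orientation: [-90.0, -0.1, 172.6]
force: [0.2, 0.4, -1.4]
opening: 0.027
```

```bash
python3 - <<'E'
from h import *
w,c=snap("wrist","w11.png"); cv2.imwrite("pics/w11s.png",cv2.resize(w,(560,420)))
o=ctrl.get_obs(); print(o["tool_pos"],o["orientation"],o["opening"])
p=o["tool_pos"]+[0,0,.034]
tx=np.array([*RX,0]); print(proj(c,p+.052*tx+[0,0,.014]))
E
```

```text
[0.52098106 0.19540984 0.11440538] [-8.99713638e+01 -3.98900963e-02  1.72565760e+02] 0.027294231716854845
(np.float64(326.3086561627015), np.float64(201.87932139232862))
```

View pics/w11s.png

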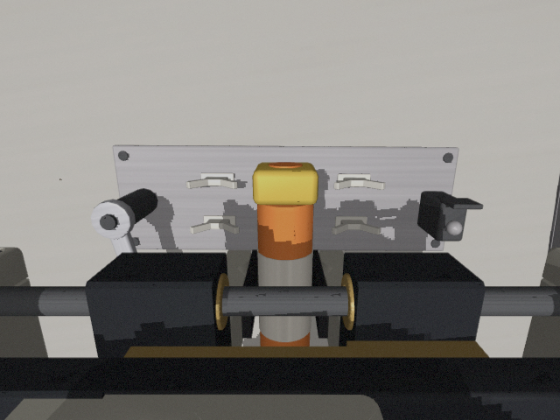

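The cap end sits at row 163 of the crop, about 5 mm further to +x than expected, so I'll place it 5 mm back.

>>> step_arm:
  rows:
    - [[-1, -0.4, 0.1, -4, 0, 0, 0], [-1, 0, 0, -3, 0, 0, 0], [-1, 0, 0, -3, 0, 0, 0], [-1, 0, 0, -1.0, 0, 0, 0], [-1, 0, 0, 0, 0, 0, 0], [-0.1, 0, 0, 0, 0, 0, 0], [-0.1, 0, 0, 0, 0, 0, 0], [-0.1, 0, 0, 0, 0, 0, 0], [-0.1, 0, 0, 4, 0, 0, 0], [0.1, 0, 0, 5, 0, 0, 0], [0.1, 0, 0, 2, 0, 0, 0]]

```text
clock: 22.98
tool_pos: [0.5188, 0.1979, 0.118]
orientation: [-90.2, 0.2, 172.6]
force: [0.6, -0.1, -1.1]
opening: 0.0476
```

>>> step_arm:
  rows:
    - [[0.1, -0.7, -5.0, 0, 0, 0, 0], [0.1, -0.7, -5.0, 0, 0, 0, 0], [0.1, -0.7, -5.0, 0, 0, 0, 0], [0.1, -0.7, -5.0, 0, 0, 0, 0], [0.1, -0.7, -5.0, 0, 0, 0, 0], [0.1, -0.7, -5.0, 0, 0, 0, 0], [0.1, -0.7, -5.0, 0, 0, 0, 1], [0.1, -0.7, -5.0, 0, 0, 0, 1], [0.1, -0.5, -5.6, 0, 0, 0, 0], [0.1, 0, 0, 0, 0, 0, 0], [0.1, 0, 0, 0, 0, 0, 0]]

```text
clock: 24.35
tool_pos: [0.4562, -0.2591, 0.1146]
orientation: [-90.0, -0.0, 174.5]
force: [-0.0, 0.0, 1.4]
opening: 0.0484
```

```bash
python3 - <<'E'
from h import *
w,c=snap("wrist","w12.png"); s,cs=snap("side","s12.png")
o=ctrl.get_obs(); print(o["tool_pos"],o["orientation"],o["opening"]); knob(s,cs)
cv2.imwrite("pics/m12.png",np.hstack([cv2.resize(w,(400,300)),cv2.resize(s[190:430,220:540],(400,300))]))
E
```

```text
[ 0.45664042 -0.25819733  0.11477982] [-9.00050147e+01  9.87447322e-03  1.74629175e+02] 0.04806697293538545
knob [380 355  10  19 156] [0.4104 0.3147 0.083 ] theta 1.36
```

View pics/m12.png

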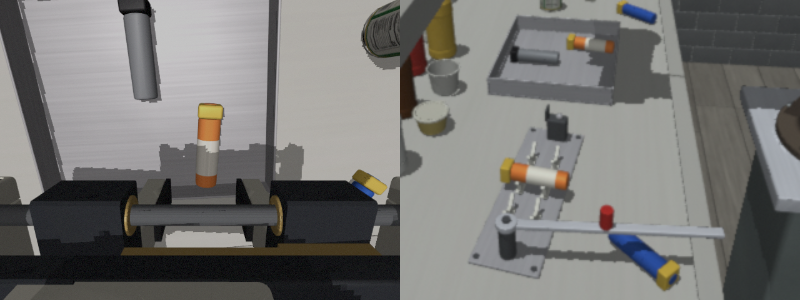

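Fresh A looks settled in rest 2, and tube B lies under the gripper. Grasping B.

>>> step_arm:
  rows:
    - [[0.1, 0.3, -0.3, -4, 0, 0, 0], [0.1, 0, 0, -4, 0, 0, 0], [0.1, 0, 0, -3.5, 0, 0, 0], [0.1, 0, 0, -1.5, 0, 0, 0], [0.1, 0, 0, 0, 0, 0, 0], [-1, 0, 0, 0, 0, 0, 0], [-1, 0, 0, 0, 0, 0, 0], [-1, 0, 0, 0, 0, 0, 0], [-1, 0, 0, 0, 0, 0, 0], [-1, 0, 0, 4, 0, 0, 0], [-1, 0, 0, 5, 0, 0, 0], [-1, 0, 0, 4, 0, 0, 0]]

```text
clock: 25.95
tool_pos: [0.4596, -0.262, 0.1168]
orientation: [-90.0, 0.1, 174.6]
force: [1.0, -0.7, -1.0]
opening: 0.0275
```

>>> step_arm:
  rows:
    - [[-1, 0.7, 5.0, 0, 0, 0, -1], [-1, 0.7, 5.0, 0, 0, 0, -1], [-1, 0.7, 5.0, 0, 0, 0, 0], [-1, 0.7, 5.0, 0, 0, 0, 0], [-1, 0.7, 5.0, 0, 0, 0, 0], [-1, 0.7, 5.0, 0, 0, 0, 0], [-1, 0.7, 5.0, 0, 0, 0, 0], [-1, 0.5, 4.6, 0, 0, 0, 0], [-1, 0, 0, 0, 0, 0, 0], [-1, 0, 0, 0, 0, 0, 0]]

```text
clock: 27.2
tool_pos: [0.513, 0.1338, 0.1145]
orientation: [-90.0, -0.0, 172.6]
force: [-0.2, -0.7, -1.5]
opening: 0.027
```

```bash
python3 - <<'E'
from h import *
w,c=snap("wrist","w13.png"); cv2.imwrite("pics/w13s.png",cv2.resize(w,(560,420)))
o=ctrl.get_obs(); print(o["tool_pos"],o["orientation"],o["opening"])
p=o["tool_pos"]+[0,0,.034]
tx=np.array([*RX,0]); print(np.array(proj(c,p+.052*tx+[0,0,.014]))*.875)
E
```

```text
[0.5130165  0.13335791 0.1145624 ] [-8.99848565e+01 -3.17883641e-02  1.72556084e+02] 0.027240094666167943
[285.4742541  176.68397956]
```

View pics/w13s.png

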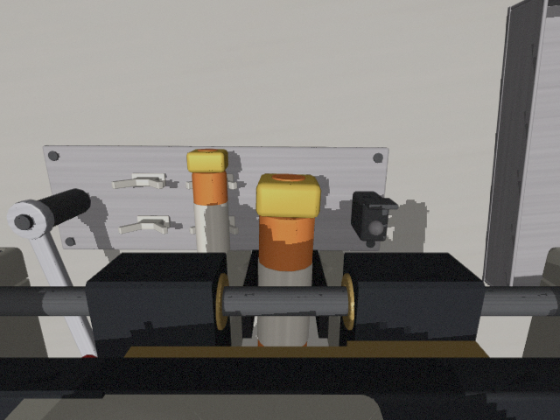

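The cap end is at row 175, which matches a centred grip. Placing in rest 1.

>>> step_arm:
  rows:
    - [[-1, 0.1, 0.1, -4, 0, 0, 0], [-1, 0, 0, -3, 0, 0, 0], [-1, 0, 0, -3, 0, 0, 0], [-1, 0, 0, -1.1, 0, 0, 0], [-1, 0, 0, 0, 0, 0, 0], [-0.15, 0, 0, 0, 0, 0, 0], [-0.15, 0, 0, 0, 0, 0, 0], [-0.15, 0, 0, 0, 0, 0, 0], [-0.15, 0, 0, 4, 0, 0, 0], [-0.15, 0, 0, 5, 0, 0, 0], [0.1, -4, 1, 4, 0, 0, 0], [0.1, 0, 0, 0, 0, 0, 0]]

```text
clock: 28.75
tool_pos: [0.4747, 0.1464, 0.1374]
orientation: [-90.3, 0.3, 172.7]
force: [0.2, 0.5, -0.6]
opening: 0.0472
```

```bash
python3 - <<'E'
from h import *
w,c=snap("wrist","w14.png"); s,cs=snap("side","s14.png"); a,ca=snap("scene","a14.png")
o=ctrl.get_obs(); print(o["tool_pos"],o["orientation"]); knob(s,cs)
cv2.imwrite("pics/m14.png",np.vstack([np.hstack([cv2.resize(w,(400,300)),cv2.resize(s[190:430,220:540],(400,300))]),np.hstack([cv2.resize(a[220:340,250:410],(400,300)),cv2.resize(a[180:270,210:330],(400,300))])]))
E
```

```text
[0.47436724 0.1450453  0.13345793] [-9.00097130e+01 -4.05147649e-03  1.72593698e+02]
knob [380 354  10  20 155] [0.4103 0.3142 0.083 ] theta 1.356
```

View pics/m14.png

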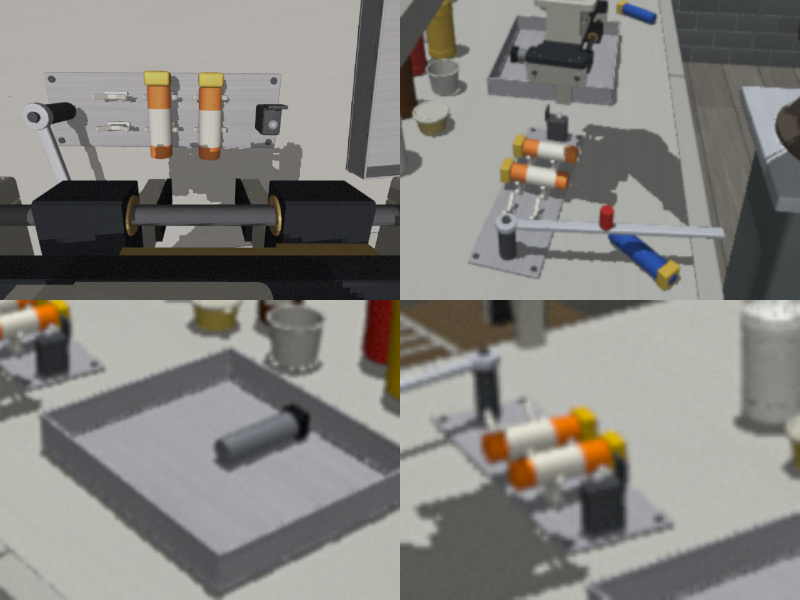

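Both fresh tubes lie in rests 2 and 1: cap ends at (157,72) and (210,74), tails at (160,158) and (208,159). The spent tube is alone in the bin. Quick numeric check, plus the closing path.

```bash
python3 - <<'E'
from h import *
c=cam("wrist")
for t,b in [((157,71),(160.5,158.5)),((211,72.5),(208.5,159.5))]:
    P=ray(c,t[0]*1.6,t[1]*1.6,.05)[:2];Q=ray(c,b[0]*1.6,b[1]*1.6,.036)[:2]; m=(P+Q)/2-RC; d=P-Q
    print("rack xy",m@RX,m@RY,"len",np.linalg.norm(d),"ang",np.degrees(np.arctan2(d@RY,d@RX)))
p=None
for th in [1.358,1.24,1.12,1.0,.88,.76,.64,.52,.4,.3,.2,.13,.08,.05,.02,-.01,-.04]:
    q=H+.13*(-RX*np.sin(th)-RY*np.cos(th)); 
    if p is not None: print(round(th,3),q.round(4),((q-p)*100).round(2))
    else: print(q)
    p=q
E
```

```text
rack xy -0.0035255379848593846 -0.004122305436144401 len 0.10527191244651246 ang -2.1336741872540235
rack xy -0.004807689153174191 -0.06444231473009815 len 0.10497243439219546 ang -0.8309005901232348
[0.41023944 0.31442011]
1.24 [0.4124 0.2992] [ 0.22 -1.52]
1.12 [0.4164 0.2842] [ 0.4  -1.51]
1.0 [0.4222 0.2697] [ 0.58 -1.45]
0.88 [0.4297 0.256 ] [ 0.75 -1.37]
0.76 [0.4387 0.2433] [ 0.91 -1.27]
0.64 [0.4493 0.2318] [ 1.05 -1.15]
0.52 [0.4611 0.2217] [ 1.18 -1.02]
0.4 [0.474 0.213] [ 1.3  -0.87]
0.3 [0.4855 0.207 ] [ 1.15 -0.6 ]
0.2 [0.4976 0.2021] [ 1.21 -0.48]
0.13 [0.5063 0.1995] [ 0.87 -0.26]
0.08 [0.5126 0.198 ] [ 0.63 -0.15]
0.05 [0.5165 0.1972] [ 0.38 -0.08]
0.02 [0.5203 0.1966] [ 0.38 -0.06]
-0.01 [0.5242 0.196 ] [ 0.39 -0.05]
-0.04 [0.528  0.1956] [ 0.39 -0.04]
```

>>> step_arm:
  rows:
    - [[-0.2, -1.6, 4.2, 0, 0, 0, 3], [-0.2, -1.6, 4.2, 0, 0, 0, 3], [-0.2, -1.6, 4.3, 0, 0, 0, 3], [-0.2, -1.6, 4.2, 0, 0, 0, 3], [-0.2, 0, 0, 0, 0, 0, 0], [-0.2, 0, 0, -4, 0, 0, 0], [-0.2, 0, 0, -3.8, 0, 0, 0], [-0.45, 0, 0, 0, 0, 0, 0], [-0.45, 0, 0, 0, 0, 0, 0], [-0.45, 0, 0, 0, 0, 0, 0]]

```text
clock: 30.15
tool_pos: [0.4113, 0.3147, 0.057]
orientation: [-90.1, 0.1, -175.4]
force: [-0.4, -0.4, 0.6]
opening: 0.024
```

>>> step_arm:
  rows:
    - [[-0.45, 0.22, -1.52, 0, 0, 0, 6.8], [-0.45, 0.4, -1.51, 0, 0, 0, 6.9], [-0.45, 0.58, -1.45, 0, 0, 0, 6.9], [-0.45, 0.75, -1.37, 0, 0, 0, 6.9], [-0.45, 0.91, -1.27, 0, 0, 0, 6.9], [-0.45, 1.05, -1.15, 0, 0, 0, 6.9], [-0.45, 1.18, -1.02, 0, 0, 0, 6.9], [-0.45, 1.3, -0.87, 0, 0, 0, 6.9], [-0.45, 1.15, -0.6, 0, 0, 0, 5.7], [-0.45, 1.2, -0.48, 0, 0, 0, 5.7], [-0.45, 0, 0, 0, 0, 0, 0]]

```text
clock: 31.52
tool_pos: [0.499, 0.2018, 0.0568]
orientation: [-89.9, 0.1, -109.0]
force: [-0.4, -0.4, 0.8]
opening: 0.0243
```

```bash
python3 - <<'E'
from h import *
w,c=snap("wrist","w15.png"); knob(w,c); s,cs=snap("side","s15.png"); knob(s,cs)
o=ctrl.get_obs(); print(o["tool_pos"],o["orientation"],o["opening"],o["force"])
E
```

```text
knob [ 302  279   40   48 1611] [0.4971 0.202  0.083 ] theta 0.203
knob [335 307   8  15 107] [0.4971 0.2017 0.083 ] theta 0.203
[0.49801013 0.20183535 0.05634526] [-8.99692427e+01  5.88560437e-02 -1.09077208e+02] 0.024130901813672615 [ 1.37412731  0.90264903 -0.3308255 ]
```

The bar is following (0.20 rad). Now through the detent, slowly.

>>> step_arm:
  rows:
    - [[-0.45, 0.9, -0.26, 0, 0, 0, 4], [-0.45, 0.6, -0.15, 0, 0, 0, 3], [-0.45, 0.4, -0.1, 0, 0, 0, 2], [-0.45, 0.4, -0.06, 0, 0, 0, 2], [-0.45, 0.3, -0.04, 0, 0, 0, 1], [-0.45, 0.2, -0.03, 0, 0, 0, 0], [-0.45, 0, 0, 0, 0, 0, 0], [-0.45, 0, 0, 0, 0, 0, 0]]

```text
clock: 32.62
tool_pos: [0.5259, 0.1955, 0.0559]
orientation: [-90.0, 0.0, -96.9]
force: [-0.8, 1.7, -0.5]
opening: 0.0239
```

```bash
python3 - <<'E'
from h import *
w,c=snap("wrist","w16.png"); knob(w,c); s,cs=snap("side","s16.png"); knob(s,cs)
o=ctrl.get_obs(); print(o["tool_pos"],o["orientation"],o["opening"],o["force"])
E
```

```text
knob [ 298  280   41   47 1621] [0.5225 0.1959 0.083 ] theta 0.003
knob [322 303   8  16 120] [0.5226 0.1948 0.083 ] theta 0.001
[0.52588564 0.1953785  0.0557573 ] [-8.99893136e+01  1.05748940e-02 -9.69389034e+01] 0.02417209603984054 [ 0.26060594 -0.01052488  0.28459947]
```

>>> step_arm:
  rows:
    - [[-0.45, -0.25, 0.03, 0, 0, 0, 0], [-0.2, 0, 0, 0, 0, 0, 0], [-0.2, 0, 0, 0, 0, 0, 0], [-0.2, 0, 0, 4, 0, 0, 0], [-0.2, 0, 0, 5, 0, 0, 0], [-0.2, -4, 2, 4, 0, 0, 0], [-0.2, -5, 3, 0, 0, 0, 0], [-0.2, -4, 3, 0, 0, 0, 0], [-0.2, 0, 0, 0, 0, 0, 0], [-0.2, 0, 0, 0, 0, 0, 0]]

```text
clock: 33.98
tool_pos: [0.3935, 0.2757, 0.1859]
orientation: [-90.0, 0.0, -96.9]
force: [-0.1, -0.5, -0.1]
opening: 0.0346
```

```bash
python3 - <<'E'
from h import *
s,cs=snap("side","s17.png"); knob(s,cs); a,ca=snap("scene","a17.png"); w,c=snap("wrist","w17.png"); knob(w,c)
cv2.imwrite("pics/m17.png",np.vstack([np.hstack([cv2.resize(w,(400,300)),cv2.resize(s[190:430,220:540],(400,300))]),np.hstack([cv2.resize(a[220:340,250:410],(400,300)),cv2.resize(a[180:270,210:330],(400,300))])]))
print(ctrl.get_obs()["tool_pos"],ctrl.get_obs()["clock"])
E
```

```text
knob [322 302   8  17 121] [0.5229 0.1939 0.083 ] theta -0.002
[0.39405997 0.27497385 0.18541984] 34.125
```

View pics/m17.png

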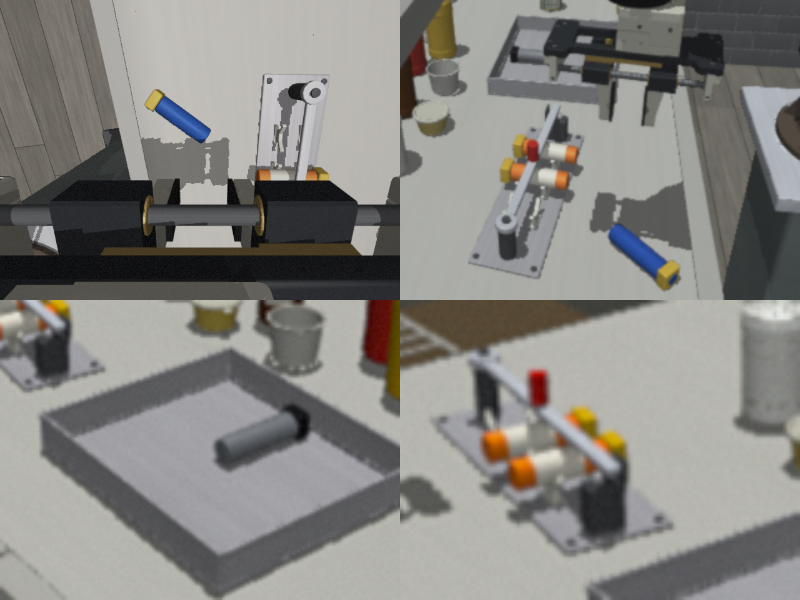

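The bar is home, both tubes sit under it, the spent tube is in the bin and the gripper is clear. Handing in.

```bash
python3 -c "
from plant import ctrl; print(ctrl.close_job())"
```

```text
the job is handed in; nothing more can be done
None
```

The job is done and handed in at about 34 s on the robot's clock; the hand-in reports no verdict. Only two full tubes and one empty tube were present.

**What I did**
- I swung the keeper bar out to about 1.36 rad.
- I moved the grey tube from rest 1 into the bin.
- I laid the two orange tubes in rests 2 and 1, then swung the bar shut past its detent.

**Last checks**
- **Keeper bar:** the knob position put it at 0.00 rad (within about 0.003), and the gripper was well clear of everything.
- **Full tubes:** measured before the bar was shut, their centres were within about 6 mm of the rest points and their directions within about 2°. I saw no change in the pictures after shutting. I judged their height and levelness only from the pictures.
- **Empty tube:** it lies on the bin floor, also judged from the pictures.
- **Bystanders and blue look-alikes:** I never went near them, and those in view looked undisturbed in the pictures. I did not measure their positions again.

**What went wrong**
- **First bar push:** it missed the knob, because the real fingertips seem to sit about 25 mm above the reported TCP. I opened the bar by straddling the knob with the jaws lower instead.
- **First grip on the grey tube:** it was too high for the same reason, so I put the tube back in its rest and gripped it again lower.

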